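# Put the wax balls away under the dust hood

## Task

Pull the pot carriage out from under the clear dust hood as far as it goes, and set the large wax ball down in the wide pot and the small one in the narrow pot; the wax is brittle, so lower each ball gently to the bottom of its pot, never dropping or pressing it. Then push the carriage fully home under the hood, leaving the balls in their pots, and do not disturb the glue bottle, tin, shoe last or hammer.

Things in the scene. Friction and masses are not known exactly. Their poses are not given: they have to be found in the camera images.
- rack: Fixed base of the slide: two low rails and, over the far end, a clear dust hood with a dark wooden frame. Origin on the bench, on the pots' centre line when the carriage is fully out; x points along the slide, away from the robot. Hood: x 86 to 246 mm, y -158 to 158 mm from the origin, roof underside 112 mm, top 125 mm above the bench, near end open.
- carriage (a joint): Slide, m: 0 = fully home under the hood (end stop), 0.16 = fully out (end stop); grows along the rack's -x, towards the robot. About 3 N dry friction plus 12 N per m/s; stays where left. The carriage is a plywood board 152 x 292 mm (top at 24 mm) with both pots fixed on it and, in front, a tongue with an upright pull board.
- pull_board (a point): Middle of the top edge of the wooden pull board, 95 mm above the bench. Upright, 12 mm thick (rack's x), 80 mm wide (rack's y), free from 24 to 95 mm above the bench, 161 mm in front of the pots' centre line. Behind it a free gap of 79 mm to the pots. It can be hooked from behind, pushed from in front or pinched from above.
- wide_pot (a point): Centre of the inner floor of the wide, taller metal pot, on the carriage, 28 mm above the bench. Inner diameter 144 mm, wall 4 mm, inner depth 70 mm (rim 98 mm above the bench); flat floor. Lies on the rack's +y side, 66 mm from the middle.
- narrow_pot (a point): Centre of the inner floor of the narrow, lower metal pot, on the carriage, 28 mm above the bench. Inner diameter 124 mm, wall 4 mm, inner depth 54 mm (rim 82 mm above the bench); flat floor. Lies on the rack's -y side, 78 mm from the middle.
- large_ball: Large brown wax ball, diameter 54 mm, about 80 g; origin at its centre; it rolls. It starts on the rubber ring of one of the two cradles, its centre 46 mm above the bench.
- small_ball: Small brown wax ball, diameter 40 mm, about 35 g; origin at its centre; it rolls. It starts on the rubber ring of the other cradle, its centre 37 mm above the bench.
- cradle_a: Wooden ball cradle fixed to the bench: plank 124 mm (its x) by 34 mm (its y) by 10 mm, in its middle a rubber ring (34 mm across, top 22 mm above the bench), and two end blocks across its x, 46 to 62 mm from the middle, 60 mm high. The long sides (+y, -y) are open. Origin in the middle of its underside. Either ball may be on it.
- cradle_b: A second cradle, the same as cradle_a.
- glue_bottle: White glue bottle, standing, 52 mm across and 150 mm high, loose; origin in the middle of its underside. Bystander.
- tin: Closed metal tin, standing, 54 mm across and 100 mm high, loose; origin in the middle of its underside. Bystander.
- shoe_last: Grey-green shoe last lying sole down, 235 mm long (its x, toe at +x), 68 mm wide, 100 mm high at the heel, loose; origin in the middle of its underside. Bystander.
- hammer: Hammer lying along its x axis, loose, 260 mm long, 26 mm high, 78 mm across the head, which lies 117 mm along its +x from the origin; handle towards -x. Bystander.
There are look-alikes about, which are no part of the job. Leave any blue look-alike of the large_ball alone. What is shaped like the small_ball but purple is not meant.

How it is judged:
On the way, in this order (a step that is already met when the one before it is completed fails the run):
1. the carriage is pulled out to its front stop (within 8 mm) (value of joint carriage above 0.152 m), for 0.1 s.
2. each ball lies released on the floor of its own pot (horizontal distance between large_ball and wide_pot below 0.048 m and z of large_ball in the frame of wide_pot between 0.021 and 0.033 m and horizontal distance between small_ball and narrow_pot below 0.045 m and z of small_ball in the frame of narrow_pot between 0.014 and 0.026 m and contact force between each of large_ball, small_ball and the fingers below 0.05 N), for 0.2 s.
At the end, for the whole second after the job is handed in: The carriage is within 6 mm of its home stop; the large ball lies on the floor of the wide pot and the small ball on the floor of the narrow pot (within 6 mm in height), released and slower than 0.08 m/s (all of step 2 and value of joint carriage below 0.006 m and linear speed of each of large_ball, small_ball below 0.08 m/s); the robot touches nothing.
It fails at once if the large ball is dropped (faster than 0.65 m/s inside a pot) ((horizontal distance between large_ball and wide_pot below 0.055 m and z of large_ball in the frame of wide_pot below 0.075 m and linear speed of large_ball above 0.65 m/s) or (horizontal distance between large_ball and narrow_pot below 0.055 m and z of large_ball in the frame of narrow_pot below 0.075 m and linear speed of large_ball above 0.65 m/s)).
It fails at once if the small ball is dropped (faster than 0.65 m/s inside a pot) ((horizontal distance between small_ball and wide_pot below 0.055 m and z of small_ball in the frame of wide_pot below 0.075 m and linear speed of small_ball above 0.65 m/s) or (horizontal distance between small_ball and narrow_pot below 0.055 m and z of small_ball in the frame of narrow_pot below 0.075 m and linear speed of small_ball above 0.65 m/s)).
It fails at once if a ball is pressed or knocked against the pots with more than 20 N (contact force between any of large_ball, small_ball and rack above 20 N).
It fails at once if a ball falls on the bench (height (world z) of large_ball below 0.034 m or height (world z) of small_ball below 0.027 m).
It fails at once if a bystander is moved more than 25 mm or the bottle or tin is tipped (distance of any of glue_bottle, tin, shoe_last, hammer from where it was at the start of the episode above 0.025 m or angle between any of glue_bottle, tin's own z axis and vertical above 0.35 rad).
It also fails if it takes over 72 s, if anything falls off the work surface, if the arm or the gripper's body presses on something with over 40 N, if the wrist force passes 120 N, or if a joint passes its speed limit or range.

## Robot

A 7-joint arm with a two-finger parallel gripper is mounted at the origin on the work surface. World frame = base frame: x ahead of the robot, y to its left, z up, the work surface at z = 0. Lengths are in m, angles in rad, forces in N, time in s.
With the tool pointing down it reaches from about 0.4 to 0.85 m from the base axis. Payload 10.4 kg.
Tool frame: the origin (TCP) lies between the finger pads; the fingertips stand 11 mm ahead of it and the grasp point (between the pads) lies 8 mm behind it; z points along the fingers, y is the direction in which the jaws open and shut (so a half turn about z gives the same grasp; the last joint's range is limited). The gripper opens to 87 mm and grips with 3 to 60 N. Pads are 19 mm wide; open, the fingers measure 117 mm over their backs; the gripper's body (75 mm by 190 mm) begins 51 mm behind the grasp point.
Start: joints at [1.189, 0.332, -0.065, 1.46, 0.022, 1.35, -0.088], TCP at [0.219, -0.585, 0.234] pointing down, gripper open.
Joint ranges: [-2.6, 2.6], [-0.5, 2.12], [-1.47, 1.34], [0.16, 2.42], [-1.27, 4.41], [0.06, 2.06], [-2.6, 2.6]. Speed limits (rad/s): [2.22, 2.22, 2.79, 2.79, 3.14, 3.14, 3.14].

## Interface

Orientations are given as a unit quaternion [x, y, z, w].
In Python, from bench import r, eyes gives the robot as it stands.
- The arm moves only by the shell command python3 -m inch 'ROWS' [FORCE]. ROWS is a JSON object of lists of equal length, an entry for each row: "translation": the shift along the world's x, y, z scaled (see below), a list of three; "rot": the turn, a rotation vector about the world's x, y, z scaled (see below), a list of three; "jaw": the finger opening in mm, from 0 to 87. In form: {"translation": [[tx, ty, tz], ...], "rot": [[ax, ay, az], ...], "jaw": [jaw, ...]}. A call has 1 to 20 rows; each row is the pose to reach, as a shift and turn from the pose measured when the call began; what a row does not reach only later rows make up. The controller multiplies each number of a shift by 100 mm and each number of a turn by 60 degrees. A row lasts 1/10 s, in which the tool goes at most 50 mm and 8.59 degrees, less where a joint would pass 70% of its speed; a pose out of reach is approached as far as the arm can. A call with a number of a shift or a turn outside -1 to 1 is refused whole. A call with a gripper value outside its range is refused whole. The fingers move at their own pace and stop on an object; FORCE is the grip in N (left out, the last holds). Time passes only in rows, so rows that repeat a pose let the fingers close. It gives the time, the measured TCP pose, the force and the opening at its end, in the units of the state.
- r.read_state(): the state, without advancing time (a new reading comes with each control period).
- eyes.camera(name): name is "side" or "top"; returns the picture (384x512x3 uint8, blue, green, red); there is no depth.
- eyes.calibration(name): a dict with "fx", "fy", "cx", "cy" (pixels), "R" (3x3) and "t" (3): a world point X has camera coordinates R X + t. Camera axes: x right, y down, z forward; pixel columns grow to the right and rows downward; lengths in m; the calibration is good to about 2 mm. A picture is of the moment at which its call begins. calibration takes no time and is no camera call.
- r.close_job(): hands the job in, once; it reports no verdict.
The state is a dict: "time": time; "joint_positions": joint angles; "joint_vel": joint speeds; "joint_torque": joint torques, N m; "ee_pos": TCP position; "eef_rot": TCP orientation; "ft_force": force on the tool from outside, world axes, zero at the start; "torque": the same for the moment, N m; "width": finger opening in m.
Only numpy, scipy, OpenCV 4.12 (cv2) and the standard library are available. Lean on these libraries where they do the work, as an engineer would, in place of code of your own. Each camera call takes 0.05 s, during which the arm holds its last target. There are 200 camera calls.

## Working session

There is one attempt and no reset: what is moved stays moved. The work goes in short steps, Python scripts to look and compute and a shell command to move; the robot and the scene stay as the last step left them, time stands still between calls to the robot, and variables do not carry over. Pictures are saved under pics/ and viewed, about 8 in all and at most 12, crops included, and the job is handed in when it is done.

```bash
mkdir -p pics; ls
cat > h.py <<'E'
import numpy as np, cv2
from bench import r, eyes
def ray(name,u,v,z):
    c=eyes.calibration(name);R=np.array(c['R']);t=np.array(c['t'])
    d=R.T@np.array([(u-c['cx'])/c['fx'],(v-c['cy'])/c['fy'],1]);o=-R.T@t
    return o+d*(z-o[2])/d[2]
def proj(name,X):
    c=eyes.calibration(name);p=np.array(c['R'])@np.array(X)+np.array(c['t'])
    return c['fx']*p[0]/p[2]+c['cx'],c['fy']*p[1]/p[2]+c['cy']
def snap(name,fn,crop=None,s=1.5):
    im=eyes.camera(name)
    if crop: x0,y0,x1,y1=crop; im=im[y0:y1,x0:x1]
    cv2.imwrite('pics/'+fn,cv2.resize(im,None,fx=s,fy=s,interpolation=cv2.INTER_CUBIC))
E
python3 - <<'E'
from h import *
snap('top','t1.png');snap('side','s1.png')
for n in('top','side'):
    c=eyes.calibration(n);print(n,np.round(c['fx']),-np.array(c['R']).T@np.array(c['t']))
print(r.read_state())
E
```

```text
pics
top 479.0 [ 0.44043036 -0.02229327  1.46426905]
side 416.0 [-0.08923652  0.66646117  0.75061823]
{'time': 0.1, 'joint_positions': array([ 1.18936847,  0.33277358, -0.06469905,  1.46082623,  0.02161973,
        1.34992284, -0.08850197]), 'joint_vel': array([-0.00103194, -0.00055521, -0.0013515 , -0.0029561 , -0.00094213,
       -0.00021417,  0.00130084]), 'joint_torque': array([ 2.28634657e-03, -6.24543858e+01,  2.51442409e-02, -3.90714598e+01,
       -6.13504113e-02,  3.65109276e-02,  7.01256295e-05]), 'ee_pos': array([ 0.21936189, -0.58489153,  0.23287027]), 'eef_rot': array([ 9.83946474e-01,  1.78462756e-01, -1.47255554e-04, -5.99140270e-04]), 'ft_force': array([ 0.1172123 ,  0.10276795, -0.21038234]), 'torque': array([ 0.03422853, -0.01760804, -0.0282264 ]), 'width': 0.08711035520696649}
```

View pics/t1.png

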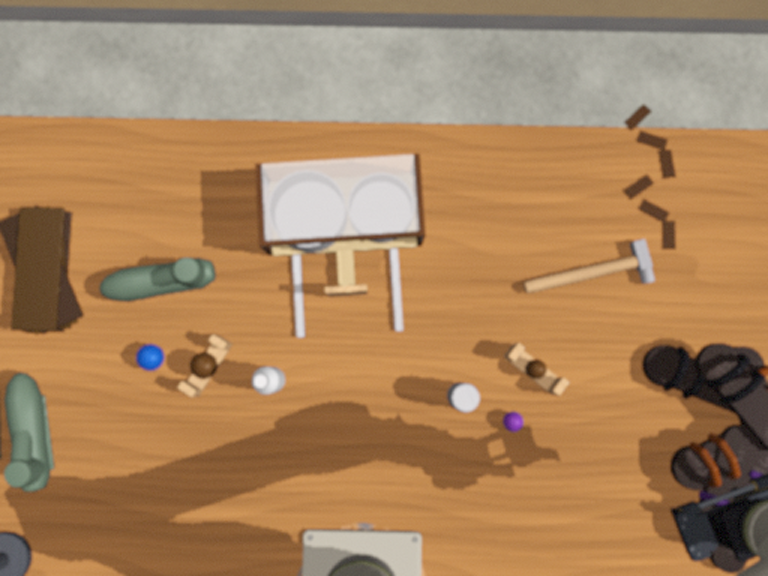

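View pics/s1.png

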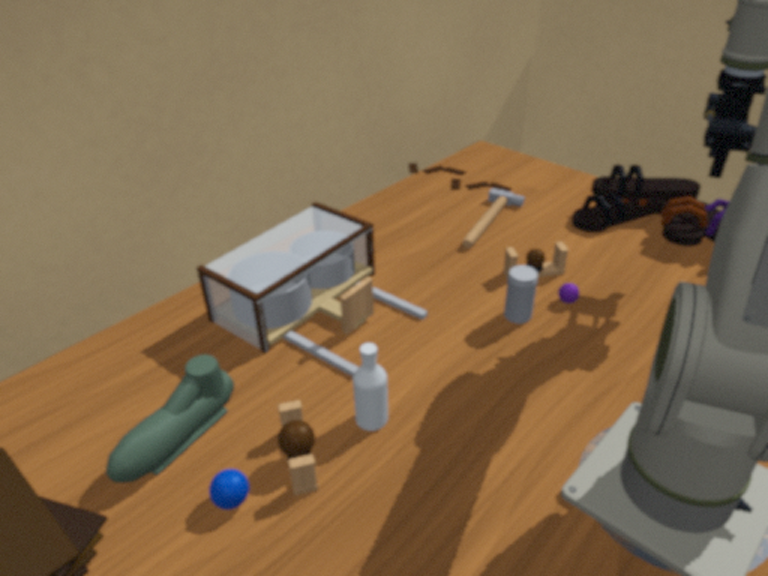

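Top view (x1.5 px): brown large ball (204,365), small ball (536,369), pull board (346,289), hood front corners (268,247)/(421,240), bottle (268,379), tin (464,397). Next, an enlarged crop.

Run:
```python
from h import *
im=eyes.camera('top')
a=im[155:270,110:225];b=im[215:285,290:390];c=im[155:270,225:300]
f=lambda q,s:cv2.resize(q,None,fx=s,fy=s,interpolation=cv2.INTER_CUBIC)
o=np.zeros((575,800,3),np.uint8)
A=f(im[190:270,110:200],4);B=f(im[220:290,290:390],4);C=f(im[160:225,180:290],4)
o[:320,:360]=A;o[:280,380:780]=B;o[322:322+250,:440]=C[:250]
cv2.imwrite('pics/c1.png',o)
g=lambda n,u,v,z:print(n,np.round(ray('top',u/1.5,v/1.5,z),4))
g('LB',204,365,.046);g('SB',536,369,.037)
g('PBl',325,290,.095);g('PBr',367,289,.095)
g('railL',300,335,.01);g('railR',398,330,.01)
g('bottle',266,380,.15);g('tin',464,397,.1)
g('hoodL',266,248,.12);g('hoodR',421,240,.12);g('hoodbackL',259,165,.12);g('hoodbackR',416,156,.12)
g('cra1',218,342,.06);g('cra2',189,388,.06);g('crb1',517,353,.06);g('crb2',560,385,.06)
g('hamend',525,288,.02)
for n,u,v,z in(('LB',297,440,.046),('SB',536,260,.037)): print('side',n,np.round(ray('side',u/1.5,v/1.5,z),4))
```

```text
LB [0.4301 0.3166 0.046 ]
SB [ 0.4352 -0.3371  0.037 ]
PBl [0.5779 0.0793 0.095 ]
PBr [ 0.5814 -0.0011  0.095 ]
railL [0.494  0.1337 0.01  ]
railR [ 0.508  -0.0643  0.01  ]
bottle [0.406  0.1779 0.15  ]
tin [ 0.3804 -0.1877  0.1   ]
hoodL [0.6531 0.1914 0.12  ]
hoodR [ 0.6742 -0.1019  0.12  ]
hoodbackL [0.8138 0.2106 0.12  ]
hoodbackR [ 0.8373 -0.0901  0.12  ]
cra1 [0.4753 0.2879 0.06  ]
cra2 [0.3853 0.3403 0.06  ]
crb1 [ 0.4655 -0.2952  0.06  ]
crb2 [ 0.4054 -0.3784  0.06  ]
hamend [ 0.5974 -0.3192  0.02  ]
side LB [0.4277 0.3198 0.046 ]
side SB [ 0.4316 -0.3287  0.037 ]
```

View pics/c1.png

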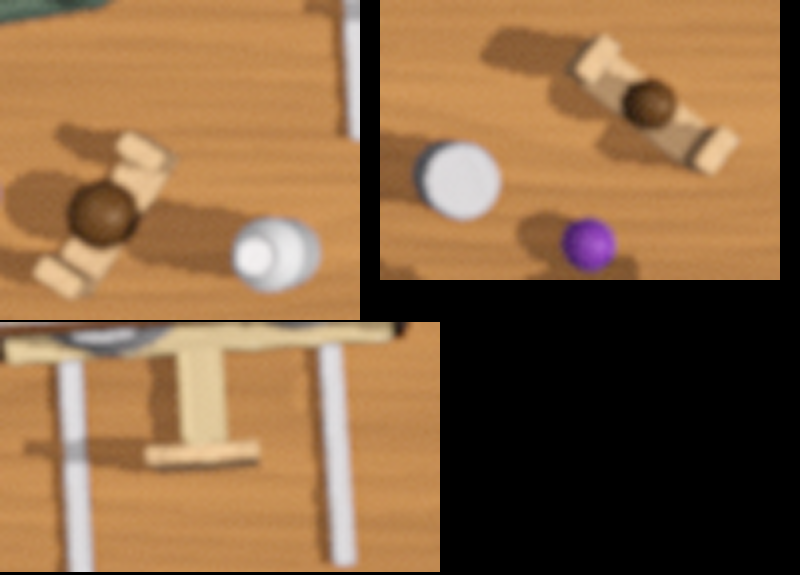

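Crop: large ball (102,213), cradle A blocks (144,152)/(62,278); small ball (650,103), cradle B blocks (598,58)/(715,150); pull board top centre (202,453); bottle cap (255,257).

Run:
```python
from h import *
def A(n,u,v,z,ox,oy,du=0,dv=0):
    p=ray('top',(u-du+.5)/4-.5+ox,(v-dv+.5)/4-.5+oy,z);print(n,np.round(p,4));return p
a=lambda n,u,v,z:A(n,u,v,z,110,190)
b=lambda n,u,v,z:A(n,u,v,z,290,220,380)
c=lambda n,u,v,z:A(n,u,v,z,180,160,0,322)
a('LB',102,213,.046);p=a('a1',144,152,.06);q=a('a2',62,278,.06);print((p+q)/2,np.hypot(*(p-q)[:2]),np.degrees(np.arctan2(*(p-q)[1::-1])))
b('SB',650,103,.037);p=b('b1',598,58,.06);q=b('b2',715,150,.06);print((p+q)/2,np.hypot(*(p-q)[:2]),np.degrees(np.arctan2(*(p-q)[1::-1])))
a('cap',255,257,.15);b('tin',458,181,.1)
p=c('PBl',147,455,.095);q=c('PBr',259,451,.095);print((p+q)/2,np.hypot(*(p-q)[:2]))
c('rl0',70,364,.012);c('rl1',80,570,.012);c('rr0',330,348,.012);c('rr1',344,562,.012)
```

```text
LB [0.4314 0.3192 0.046 ]
a1 [0.4764 0.2871 0.06  ]
a2 [0.384  0.3428 0.06  ]
[0.43020988 0.31497015 0.06      ] 0.10793698568785864 -31.055216934751353
SB [ 0.437  -0.3365  0.037 ]
b1 [ 0.469  -0.2936  0.06  ]
b2 [ 0.4041 -0.3785  0.06  ]
[ 0.43651247 -0.33602718  0.06      ] 0.10685590239471796 52.59544102504083
cap [0.4044 0.1886 0.15  ]
tin [ 0.3798 -0.1872  0.1   ]
PBl [0.5792 0.0802 0.095 ]
PBr [ 5.836e-01 -2.000e-04  9.500e-02]
[0.58141343 0.03999604 0.095     ] 0.08056585553199024
rl0 [0.6565 0.1474 0.012 ]
rl1 [0.499  0.1348 0.012 ]
rr0 [ 0.6728 -0.0517  0.012 ]
rr1 [ 0.509  -0.0651  0.012 ]
```

```bash
python3 -m inch '{"translation":[[0.26,0.45,0],[0.52,0.9,0],[0.52,0.9,0]],"rot":[[0,0,0.1],[0,0,0.2],[0,0,0.2]],"jaw":[60,60,60]}' 20; python3 -m inch '{"translation":[[0.26,0.45,0],[0.52,0.9,0],[0.52,0.9,0]],"rot":[[0,0,0.1],[0,0,0.2],[0,0,0.2]],"jaw":[60,60,60]}'
```

```text
time: 0.45
ee_pos: [0.276, -0.4897, 0.2331]
eef_rot: [0.958, 0.286, 0.001, -0.001]
ft_force: [0.2, 0.7, -0.1]
width: 0.0709
time: 0.75
ee_pos: [0.3315, -0.3948, 0.2333]
eef_rot: [0.921, 0.389, 0.001, -0.002]
ft_force: [-0.1, -0.7, -0.6]
width: 0.0604
```

```bash
for i in 1; do python3 -m inch '{"translation":[[0.25,0.43,0],[0.5,0.87,0],[0.5,0.87,0]],"rot":[[0,0,0.1],[0,0,0.18],[0,0,0.18]],"jaw":[60,60,60]}'; python3 -m inch '{"translation":[[0.25,0.43,0],[0.5,0.87,0],[0.5,0.87,0]],"rot":[[0,0,0.1],[0,0,0.18],[0,0,0.18]],"jaw":[50,50,50]}';python3 -m inch '{"translation":[[0.25,0.43,0],[0.5,0.87,0],[0.5,0.87,0]],"rot":[[0,0,0.1],[0,0,0.18],[0,0,0.18]],"jaw":[50,50,50]}';python3 -m inch '{"translation":[[0.25,0.43,0],[0.5,0.87,0],[0.5,0.87,0]],"rot":[[0,0,0.1],[0,0,0.18],[0,0,0.18]],"jaw":[50,50,50]}';done; python3 -c "
from h import *
s=r.read_state();q=s['eef_rot'];print(s['ee_pos'],2*np.degrees(np.arctan2(q[1],q[0]))-90)"
```

```text
time: 1.05
ee_pos: [0.3847, -0.3024, 0.2336]
eef_rot: [0.878, 0.479, 0.002, -0.002]
ft_force: [0.4, 0.2, -0.5]
width: 0.0602
time: 1.35
ee_pos: [0.4373, -0.2102, 0.2338]
eef_rot: [0.826, 0.563, 0.003, -0.002]
ft_force: [0.3, 0.2, 0.4]
width: 0.0509
time: 1.65
ee_pos: [0.4894, -0.1176, 0.234]
eef_rot: [0.767, 0.642, 0.004, -0.003]
ft_force: [0.2, -0.4, -0.3]
width: 0.05
time: 1.95
ee_pos: [0.541, -0.0252, 0.234]
eef_rot: [0.7, 0.714, 0.005, -0.004]
ft_force: [-0.8, -0.6, -0.2]
width: 0.0502
[ 0.54096082 -0.02515652  0.23404688] 1.1057495095219423
```

```bash
python3 -m inch '{"translation":[[0.2,0.33,0],[0.40,0.65,0],[0.4,0.65,-0.2],[0.4,0.65,-0.5],[0.4,0.65,-0.75],[0.4,0.65,-0.75],[0.4,0.65,-0.75]],"rot":[[0,0,0.03],[0,0,0.06],[0,0,0.06],[0,0,0.06],[0,0,0.06],[0,0,0.06],[0,0,0.06]],"jaw":[50,50,50,50,50,50,50]}'
python3 - <<'E'
from h import *
s=r.read_state();q=s['eef_rot'];print(s['ee_pos'],2*np.degrees(np.arctan2(q[1],q[0]))-90)
snap('side','s2.png',(120,100,320,260),4)
E
```

```text
time: 2.65
ee_pos: [0.5811, 0.039, 0.1594]
eef_rot: [0.678, 0.735, 0.004, -0.004]
ft_force: [-0.3, 0.8, 0.1]
width: 0.0501
[0.58106384 0.03904702 0.15942799] 4.614584794717288
```

View pics/s2.png

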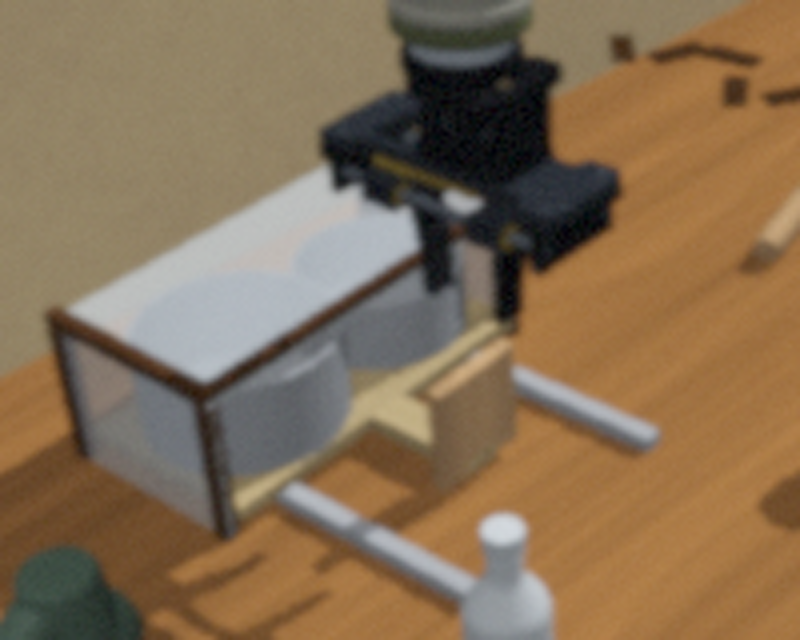

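The fingers (430,270 and 505,310 in the crop) straddle the pull board (470,375). The body sits over the hood's front edge with room in height, so I go down and pinch.

```bash
python3 -m inch '{"translation":[[0,0.01,-0.3],[0,0.01,-0.6],[0,0.01,-0.79],[0,0.01,-0.79],[0,0.01,-0.79],[0,0.01,-0.79],[0,0.01,-0.79],[0,0.01,-0.79],[0,0.01,-0.79],[0,0.01,-0.79]],"rot":[[0,0,0],[0,0,0],[0,0,0],[0,0,0],[0,0,0],[0,0,0],[0,0,0],[0,0,0],[0,0,0],[0,0,0]],"jaw":[50,50,50,50,25,5,5,5,5,5]}' 25
```

```text
time: 3.7
ee_pos: [0.5824, 0.0404, 0.0819]
eef_rot: [0.678, 0.735, 0.006, -0.003]
ft_force: [2.8, -0.8, 2.2]
width: 0.0119
```

```bash
python3 -m inch '{"translation":[[-0.15,-0.012,0],[-0.35,-0.028,0],[-0.55,-0.044,0],[-0.75,-0.06,0],[-0.95,-0.076,0],[-0.95,-0.076,0]],"rot":[[0,0,0],[0,0,0],[0,0,0],[0,0,0],[0,0,0],[0,0,0]],"jaw":[5,5,5,5,5,5]}'; python3 -m inch '{"translation":[[-0.2,-0.016,0],[-0.4,-0.032,0],[-0.55,-0.044,0],[-0.66,-0.053,0],[-0.68,-0.054,0],[-0.68,-0.054,0],[-0.68,-0.054,0]],"rot":[[0,0,0],[0,0,0],[0,0,0],[0,0,0],[0,0,0],[0,0,0],[0,0,0]],"jaw":[5,5,5,5,5,5,5]}'
```

```text
time: 4.3
ee_pos: [0.4853, 0.0322, 0.0818]
eef_rot: [0.678, 0.735, 0.004, -0.003]
ft_force: [-2.6, 0.1, 0.3]
width: 0.0118
time: 5.0
ee_pos: [0.4271, 0.0273, 0.0844]
eef_rot: [0.678, 0.735, 0.013, 0.004]
ft_force: [48.2, -0.1, -36.0]
width: 0.0122
```

```bash
python3 -m inch '{"translation":[[0.0,0,0],[0,0,-0.02],[0,0,-0.02],[0,0,-0.02],[0,0,-0.02],[0,0,-0.02]],"rot":[[0,0,0],[0,0,0],[0,0,0],[0,0,0],[0,0,0],[0,0,0]],"jaw":[5,5,5,20,35,45]}' ; python3 -m inch '{"translation":[[0,0,0.2],[0,0,0.5],[0,0,0.8],[0,0,1],[0,0,1]],"rot":[[0,0,0],[0,0,0],[0,0,0],[0,0,0],[0,0,0]],"jaw":[60,87,87,87,87]}';  python3 - <<'E'
from h import *
im=eyes.camera('top')
cv2.imwrite('pics/t2.png',cv2.resize(im[70:230,150:320],None,fx=3.6,fy=3.6,interpolation=cv2.INTER_CUBIC))
s=r.read_state();q=s['eef_rot'];print(s['ee_pos'],2*np.degrees(np.arctan2(q[1],q[0]))-90)
E
```

```text
time: 5.6
ee_pos: [0.4267, 0.0274, 0.0821]
eef_rot: [0.678, 0.735, 0.013, 0.003]
ft_force: [0.6, -0.6, -1.0]
width: 0.0284
time: 6.1
ee_pos: [0.428, 0.0275, 0.1844]
eef_rot: [0.678, 0.735, 0.014, 0.005]
ft_force: [1.0, -0.3, -0.7]
width: 0.0681
[0.42716161 0.02735746 0.18279942] 4.611963799063176
```

View pics/t2.png

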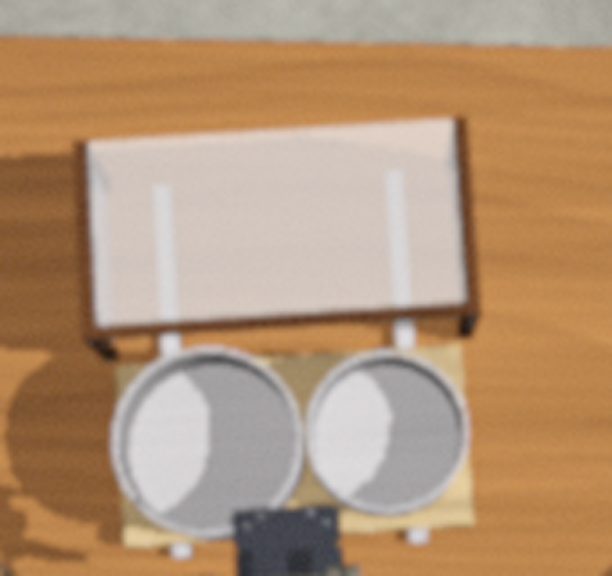

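Pots are out: wide rim centre (207,442), narrow rim centre (388,432), hood front edge around y=315–335.

Run:
```python
from h import *
g=lambda n,u,v,z:(print(n,np.round(ray('top',(u+.5)/3.6-.5+150,(v+.5)/3.6-.5+70,z),4)))
g('W',207,442,.098);g('N',388,432,.082);g('hl',95,332,.122);g('hr',475,307,.122);g('bl',80,145,.122);g('br',461,120,.122);g('cl',126,540,.024);g('cr',473,522,.024)
Rk=lambda x,y,th=np.radians(4.6),o=np.array([.5814,.04]):o+[x*np.cos(th)-y*np.sin(th),x*np.sin(th)+y*np.cos(th)]
print(Rk(0,.066),Rk(0,-.078),Rk(.086,.158),Rk(.086,-.158))
```

```text
W [0.5797 0.1065 0.098 ]
N [ 0.5923 -0.0378  0.082 ]
hl [0.6627 0.1951 0.122 ]
hr [ 0.6885 -0.1042  0.122 ]
bl [0.8134 0.2126 0.122 ]
br [ 0.8397 -0.091   0.122 ]
cl [0.5036 0.1788 0.024 ]
cr [ 0.5244 -0.1108  0.024 ]
[0.57610687 0.10578741] [ 0.58765552 -0.03774875] [0.65445155 0.20438817] [ 0.67979441 -0.11059396]
```

```bash
cat >> h.py <<'E'
from scipy.spatial.transform import Rotation as Ro
def need(x,y,z,yaw):
    s=r.read_state();a=np.radians(yaw+90)/2
    D=Ro.from_quat([np.cos(a),np.sin(a),0,0])*Ro.from_quat(s['eef_rot']).inv()
    print('d',np.round((np.array([x,y,z])-s['ee_pos'])*10,3),'rot',np.round(np.degrees(D.as_rotvec())/60,3),'q',np.round(s['joint_positions'],2),'w',round(s['width'],4))
E
python3 -m inch '{"translation":[[0,0,0.4],[0,0.2,0.7],[0,0.6,0.7],[0,0.95,0.7],[0,0.95,0.7]],"rot":[[0,0,0],[0,0,0],[0,0,0.1],[0,0,0.17],[0,0,0.17]],"jaw":[87,87,87,87,87]}'; python3 -m inch '{"translation":[[0,0.45,0],[0,0.95,0],[0,0.95,0]],"rot":[[0,0,0.1],[0,0,0.17],[0,0,0.17]],"jaw":[87,87,87]}'; python3 -c "
from h import *
need(.4308,.317,.15,35)"
```

```text
time: 6.65
ee_pos: [0.4261, 0.1269, 0.2519]
eef_rot: [0.606, 0.795, 0.013, 0.002]
ft_force: [-0.4, -1.1, -0.5]
width: 0.0874
time: 6.95
ee_pos: [0.4241, 0.2276, 0.251]
eef_rot: [0.529, 0.848, 0.014, -0.001]
ft_force: [-1.0, -0.3, 0.3]
width: 0.087
d [ 0.067  0.894 -1.01 ] rot [-0.025  0.011  0.148] q [ 0.38  0.05 -0.97  1.78  0.03  1.31 -0.14] w 0.087
```

```bash
python3 -m inch '{"translation":[[0.03,0.45,0],[0.07,0.89,0],[0.07,0.89,-0.2],[0.07,0.89,-0.5],[0.07,0.89,-0.8],[0.07,0.89,-0.8]],"rot":[[-0.01,0,0.07],[-0.025,0.01,0.15],[-0.025,0.01,0.15],[-0.025,0.01,0.15],[-0.025,0.01,0.15],[-0.025,0.01,0.15]],"jaw":[87,87,87,87,87,87]}'; python3 -c "
from h import *
need(.4308,.317,.042,35)
snap('side','s3.png',(110,190,290,330),4)"
```

```text
time: 7.55
ee_pos: [0.4291, 0.3144, 0.1663]
eef_rot: [0.461, 0.887, -0.003, -0.002]
ft_force: [0.1, -0.5, -0.2]
width: 0.0871
d [ 0.017  0.026 -1.243] rot [ 0.004 -0.006 -0.002] q [ 0.14  0.34 -1.01  1.75  0.3   1.23 -0.33] w 0.0871
```

View pics/s3.png

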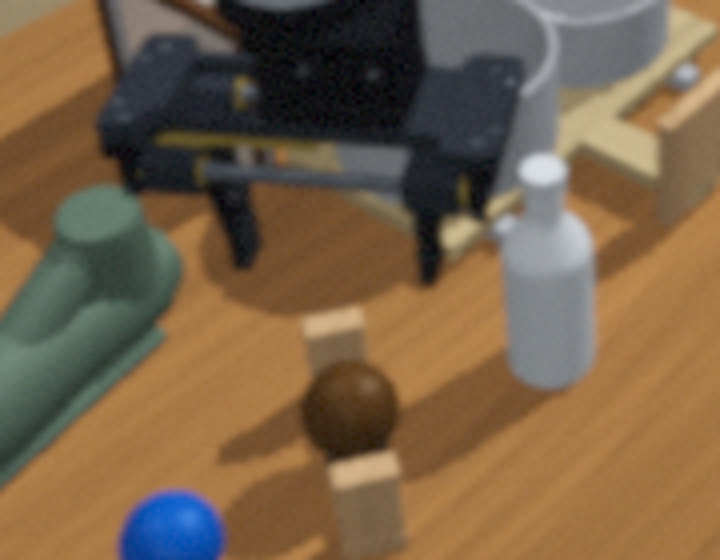

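Gripper is above the ball (350,410); the bottle (550,290) stands to the side. Descending.

```bash
python3 -m inch '{"translation":[[0.015,0.025,-0.3],[0.015,0.025,-0.6],[0.015,0.025,-0.85],[0.015,0.025,-0.85]],"rot":[[0,0,0],[0,0,0],[0,0,0],[0,0,0]],"jaw":[87,87,87,87]}'; python3 -m inch '{"translation":[[0,0,-0.2],[0,0,-0.37],[0,0,-0.37],[0,0,-0.37]],"rot":[[0,0,0],[0,0,0],[0,0,0],[0,0,0]],"jaw":[87,87,87,87]}'; python3 -c "
from h import *
need(.4308,.317,.042,35)"
```

```text
time: 8.0
ee_pos: [0.4308, 0.3167, 0.0825]
eef_rot: [0.461, 0.887, -0.003, -0.002]
ft_force: [-0.7, -0.5, 0.7]
width: 0.0869
time: 8.4
ee_pos: [0.4311, 0.3171, 0.0464]
eef_rot: [0.461, 0.887, -0.003, -0.002]
ft_force: [-0.6, 0.7, 0.5]
width: 0.087
d [-0.003 -0.001 -0.044] rot [ 0.004 -0.006 -0.001] q [ 0.05  0.5  -0.92  1.85  0.46  1.03 -0.45] w 0.087
```

```bash
python3 -m inch '{"translation":[[0,0,-0.04],[0,0,-0.04],[0,0,-0.04],[0,0,-0.04],[0,0,-0.04],[0,0,-0.04],[0,0,-0.04],[0,0,-0.04],[0,0,-0.04]],"rot":[[0,0,0],[0,0,0],[0,0,0],[0,0,0],[0,0,0],[0,0,0],[0,0,0],[0,0,0],[0,0,0]],"jaw":[75,65,60,56,50,48,48,48,48]}' 6;python3 -m inch '{"translation":[[0,0,0.1],[0,0,0.3],[0,0,0.6],[0,0,0.95],[0,0,0.95],[0,0,0.95]],"rot":[[0,0,0],[0,0,0],[0,0,0],[0,0,0],[0,0,0],[0,0,0]],"jaw":[48,48,48,48,48,48]}' 8; python3 -c "
from h import *
need(.5795,.106,.23,94.6)"
```

```text
time: 9.3
ee_pos: [0.4323, 0.318, 0.0434]
eef_rot: [0.461, 0.887, -0.002, -0.001]
ft_force: [4.5, 3.3, 4.2]
width: 0.0537
time: 9.9
ee_pos: [0.4321, 0.3177, 0.1386]
eef_rot: [0.461, 0.887, -0.002, -0.001]
ft_force: [-0.0, -0.6, -1.4]
width: 0.0532
d [ 1.474 -2.117  0.914] rot [ 0.004 -0.001  0.993] q [ 0.12  0.38 -0.99  1.77  0.34  1.18 -0.36] w 0.0532
```

```bash
python3 -m inch '{"translation":[[0,0,0.3],[0,0,0.6],[0,0,0.9],[0,0,0.9]],"rot":[[0,0,0],[0,0,0],[0,0,0],[0,0,0]],"jaw":[48,48,48,48]}'; python3 -m inch '{"translation":[[0.12,-0.18,0],[0.24,-0.36,0],[0.36,-0.54,0],[0.49,-0.7,0]],"rot":[[0,0,0.08],[0,0,0.16],[0,0,0.24],[0,0,0.33]],"jaw":[48,48,48,48]}';  python3 -m inch '{"translation":[[0.12,-0.18,0],[0.24,-0.36,0],[0.36,-0.54,0],[0.49,-0.7,0]],"rot":[[0,0,0.08],[0,0,0.16],[0,0,0.24],[0,0,0.33]],"jaw":[48,48,48,48]}';  python3 -c "
from h import *
need(.579,.106,.13,94.6)"
```

```text
time: 10.3
ee_pos: [0.4326, 0.3184, 0.2309]
eef_rot: [0.461, 0.887, -0.001, -0.0]
ft_force: [0.6, 1.1, -1.2]
width: 0.0531
time: 10.7
ee_pos: [0.4812, 0.2469, 0.2289]
eef_rot: [0.3, 0.954, -0.002, -0.001]
ft_force: [-0.1, -0.2, -0.7]
width: 0.0535
time: 11.1
ee_pos: [0.5297, 0.1753, 0.2268]
eef_rot: [0.13, 0.991, -0.003, -0.002]
ft_force: [0.0, 0.3, -0.8]
width: 0.0533
d [ 0.493 -0.693 -0.968] rot [ 0.006 -0.004  0.326] q [ 0.47  0.38 -1.08  1.6   0.34  1.37  0.66] w 0.0533
```

```bash
python3 -m inch '{"translation":[[0.15,-0.2,0],[0.3,-0.4,0],[0.45,-0.6,0],[0.49,-0.69,0],[0.49,-0.69,-0.1],[0.49,-0.69,-0.3],[0.49,-0.69,-0.5],[0.49,-0.69,-0.7],[0.49,-0.69,-0.9],[0.49,-0.69,-0.97],[0.49,-0.69,-0.97]],"rot":[[0,0,0.1],[0,0,0.2],[0,0,0.3],[0,0,0.33],[0,0,0.33],[0,0,0.33],[0,0,0.33],[0,0,0.33],[0,0,0.33],[0,0,0.33],[0,0,0.33]],"jaw":[48,48,48,48,48,48,48,48,48,48,48]}';  python3 -c "
from h import *
need(.579,.106,.054,94.6)
im=eyes.camera('top')
A=cv2.resize(im[130:230,150:270],None,fx=3.3,fy=3.3,interpolation=cv2.INTER_CUBIC)
B=cv2.resize(eyes.camera('side')[110:230,120:240],None,fx=3.3,fy=3.3,interpolation=cv2.INTER_CUBIC)
o=np.zeros((396,792,3),np.uint8);o[:330,:396]=A;o[:,396:]=B;cv2.imwrite('pics/p4.png',o)"
```

```text
time: 12.2
ee_pos: [0.5772, 0.1068, 0.128]
eef_rot: [-0.042, 0.999, -0.003, -0.003]
ft_force: [0.4, -0.3, -0.5]
width: 0.0532
d [ 0.018 -0.008 -0.74 ] rot [ 0.006 -0.006 -0.004] q [ 0.53  0.55 -1.04  1.65  0.5   1.25  1.04] w 0.0532
```

View pics/p4.png

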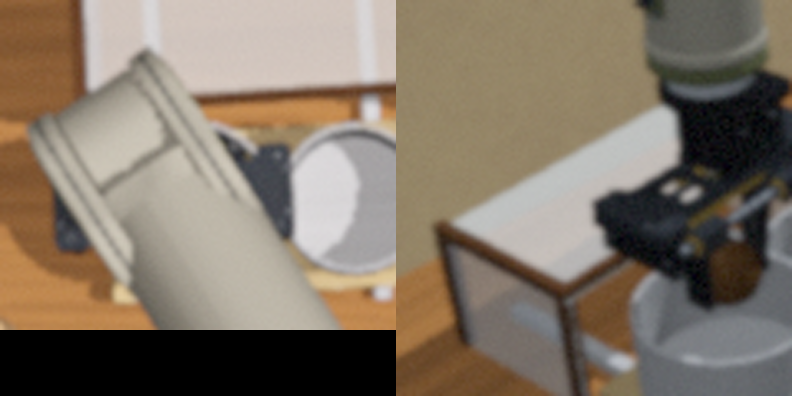

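The ball (735,275) hangs above the wide pot's opening and the body runs parallel to the hood front. Lowering.

```bash
python3 -m inch '{"translation":[[0.02,-0.01,-0.2],[0.02,-0.01,-0.4],[0.02,-0.01,-0.55],[0.02,-0.01,-0.66],[0.02,-0.01,-0.7],[0.02,-0.01,-0.7]],"rot":[[0,0,0],[0,0,0],[0,0,0],[0,0,0],[0,0,0],[0,0,0]],"jaw":[48,48,48,48,48,48]}'; python3 -m inch '{"translation":[[0,0,-0.01],[0,0,-0.02],[0,0,-0.03],[0,0,-0.03]],"rot":[[0,0,0],[0,0,0],[0,0,0],[0,0,0]],"jaw":[48,48,48,48]}'; python3 -m inch '{"translation":[[0,0,-0.01],[0,0,-0.02],[0,0,-0.02]],"rot":[[0,0,0],[0,0,0],[0,0,0]],"jaw":[48,48,48]}'
```

```text
time: 12.9
ee_pos: [0.5805, 0.1061, 0.0601]
eef_rot: [-0.042, 0.999, -0.003, -0.002]
ft_force: [-0.3, -0.3, -0.5]
width: 0.0531
time: 13.3
ee_pos: [0.5806, 0.106, 0.0572]
eef_rot: [-0.042, 0.999, -0.003, -0.002]
ft_force: [0.1, -0.0, -0.8]
width: 0.0534
time: 13.6
ee_pos: [0.5805, 0.106, 0.055]
eef_rot: [-0.042, 0.999, -0.003, -0.002]
ft_force: [-0.3, -0.1, -1.1]
width: 0.0532
```

```bash
python3 -m inch '{"translation":[[0,0,-0.01],[0,0,-0.02],[0,0,-0.02]],"rot":[[0,0,0],[0,0,0],[0,0,0]],"jaw":[48,48,48]}' 4; python3 -m inch '{"translation":[[0,0,-0.01],[0,0,-0.01]],"rot":[[0,0,0],[0,0,0]],"jaw":[48,48]}'
```

```text
time: 13.9
ee_pos: [0.5805, 0.106, 0.0529]
eef_rot: [-0.042, 0.999, -0.003, -0.002]
ft_force: [0.7, 0.3, -0.9]
width: 0.0538
time: 14.1
ee_pos: [0.581, 0.1061, 0.0524]
eef_rot: [-0.042, 0.999, -0.003, -0.001]
ft_force: [-0.6, -0.7, 3.3]
width: 0.0539
```

```bash
python3 -m inch '{"translation":[[0,0,0],[0,0,0],[0,0,0],[0,0,0],[0,0,0],[0,0,0.1],[0,0,0.3],[0,0,0.6],[0,0,1],[0,0,1]],"rot":[[0,0,0],[0,0,0],[0,0,0],[0,0,0],[0,0,0],[0,0,0],[0,0,0],[0,0,0],[0,0,0],[0,0,0]],"jaw":[55,60,70,72,72,72,72,72,72,72]}';python3 -m inch '{"translation":[[0,-0.2,0.5],[-0.2,-0.6,0.9],[-0.2,-1,0.9],[-0.2,-1,0.9]],"rot":[[0,0,-0.1],[0,0,-0.2],[0,0,-0.3],[0,0,-0.4]],"jaw":[87,87,87,87]}';  python3 -c "
from h import *
need(.4368,-.3362,.15,-36.5)
need(.4368,-.3362,.15,143.5)"
```

```text
time: 15.1
ee_pos: [0.5832, 0.1076, 0.1582]
eef_rot: [-0.042, 0.999, -0.002, 0.002]
ft_force: [1.5, -0.2, -0.7]
width: 0.0721
time: 15.5
ee_pos: [0.564, 0.0004, 0.2502]
eef_rot: [0.173, 0.985, -0.004, 0.003]
ft_force: [0.6, -0.5, -0.2]
width: 0.0862
d [-1.272 -3.366 -1.002] rot [ 0.011 -0.005 -1.777] q [ 0.76  0.35 -1.04  1.57  0.31  1.4   0.91] w 0.0862
d [-1.272 -3.366 -1.002] rot [0.005 0.01  1.223] q [ 0.76  0.35 -1.04  1.57  0.31  1.4   0.91] w 0.0862
```

```bash
python3 -m inch '{"translation":[[-0.1,-0.28,0],[-0.2,-0.56,0],[-0.32,-0.84,0],[-0.32,-0.84,0]],"rot":[[0,0,-0.14],[0,0,-0.28],[0,0,-0.42],[0,0,-0.45]],"jaw":[87,87,87,87]}'; python3 -m inch '{"translation":[[-0.1,-0.28,0],[-0.2,-0.56,0],[-0.32,-0.84,0],[-0.32,-0.84,0]],"rot":[[0,0,-0.14],[0,0,-0.28],[0,0,-0.42],[0,0,-0.45]],"jaw":[87,87,87,87]}'; python3 -m inch '{"translation":[[-0.1,-0.28,0],[-0.2,-0.56,0],[-0.32,-0.84,0],[-0.32,-0.84,0]],"rot":[[0,0,-0.14],[0,0,-0.28],[0,0,-0.42],[0,0,-0.45]],"jaw":[87,87,87,87]}'; python3 -c "
from h import *
need(.4368,-.3362,.15,-36.5)"
```

```text
time: 15.9
ee_pos: [0.5307, -0.0882, 0.2503]
eef_rot: [0.403, 0.915, -0.006, 0.002]
ft_force: [0.2, 0.2, 0.2]
width: 0.0871
time: 16.3
ee_pos: [0.497, -0.1767, 0.2502]
eef_rot: [0.61, 0.792, -0.008, 0.001]
ft_force: [-0.2, -0.4, -0.4]
width: 0.0868
time: 16.7
ee_pos: [0.4628, -0.2651, 0.2501]
eef_rot: [0.782, 0.623, -0.008, -0.001]
ft_force: [0.1, 0.1, 0.3]
width: 0.0873
d [-0.26  -0.711 -1.001] rot [ 0.006 -0.015 -0.394] q [ 1.07  0.19 -0.72  1.64  0.14  1.37  0.1 ] w 0.0873
```

```bash
python3 -m inch '{"translation":[[-0.1,-0.28,0],[-0.2,-0.56,0],[-0.26,-0.71,0],[-0.26,-0.71,-0.3],[-0.26,-0.71,-0.6],[-0.26,-0.71,-0.8],[-0.26,-0.71,-0.8]],"rot":[[0,0,-0.14],[0,0,-0.28],[0,-0.015,-0.39],[0,-0.015,-0.39],[0,-0.015,-0.39],[0,-0.015,-0.39],[0,-0.015,-0.39]],"jaw":[87,87,87,87,87,87,87]}';  python3 -c "
from h import *
need(.4368,-.3362,.034,-36.5)
f=lambda n,a,b:cv2.resize(eyes.camera(n)[b:b+110,a:a+110],None,fx=3.6,fy=3.6,interpolation=cv2.INTER_CUBIC)
cv2.imwrite('pics/p5.png',np.hstack([f('top',165,135),f('side',300,90)]))"
```

```text
time: 17.4
ee_pos: [0.4354, -0.335, 0.1676]
eef_rot: [0.892, 0.452, -0.003, 0.0]
ft_force: [-0.2, -0.7, 0.0]
width: 0.087
d [ 0.014 -0.012 -1.336] rot [ 0.003 -0.005 -0.004] q [ 1.11  0.28 -0.62  1.72  0.18  1.2  -0.19] w 0.087
```

View pics/p5.png

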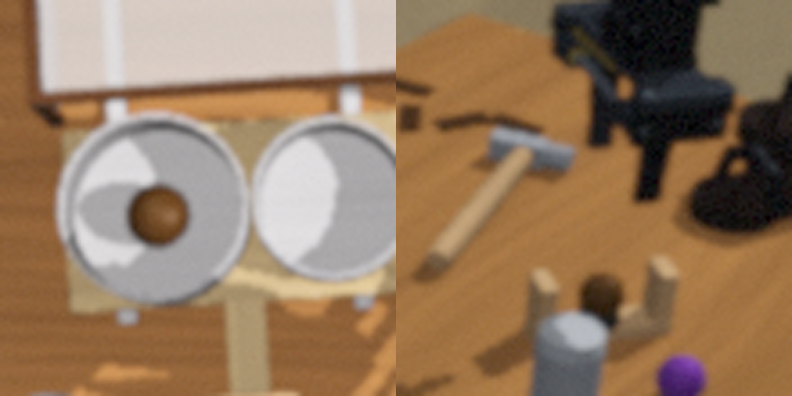

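The large ball (158,215) lies near the wide pot's centre. The small ball (602,296) still sits between its cradle blocks, below the gripper. Going down for it.

```bash
python3 -m inch '{"translation":[[0.01,-0.01,-0.3],[0.01,-0.01,-0.6],[0.01,-0.01,-0.9],[0.01,-0.01,-0.95],[0.01,-0.01,-0.95]],"rot":[[0,0,0],[0,0,0],[0,0,0],[0,0,0],[0,0,0]],"jaw":[87,87,87,80,75]}'; python3 -m inch '{"translation":[[0,0,-0.15],[0,0,-0.3],[0,0,-0.37],[0,0,-0.37]],"rot":[[0,0,0],[0,0,0],[0,0,0],[0,0,0]],"jaw":[75,75,75,75]}'; python3 -c "
from h import *
need(.4368,-.3362,.034,-36.5)
print(np.round(ray('side',356.9,171.9,.037),4))"
```

```text
time: 18.0
ee_pos: [0.4385, -0.3371, 0.0767]
eef_rot: [0.892, 0.452, -0.002, 0.003]
ft_force: [0.1, -0.0, 0.4]
width: 0.0791
time: 18.4
ee_pos: [0.4378, -0.3366, 0.0385]
eef_rot: [0.892, 0.452, -0.002, 0.002]
ft_force: [0.3, 0.3, 0.2]
width: 0.0754
d [-0.01   0.004 -0.045] rot [ 0.005 -0.002 -0.004] q [ 1.06  0.43 -0.58  1.83  0.29  0.96 -0.28] w 0.0754
[ 0.437  -0.3348  0.037 ]
```

Side ray agrees with the top one to 2 mm. Closing.

```bash
python3 -m inch '{"translation":[[-0.01,0,-0.04],[-0.01,0,-0.04],[-0.01,0,-0.04],[-0.01,0,-0.04],[-0.01,0,-0.04],[-0.01,0,-0.04],[-0.01,0,-0.04],[-0.01,0,-0.04],[-0.01,0,-0.04]],"rot":[[0,0,0],[0,0,0],[0,0,0],[0,0,0],[0,0,0],[0,0,0],[0,0,0],[0,0,0],[0,0,0]],"jaw":[60,50,46,42,36,34,34,34,34]}' 6;python3 -m inch '{"translation":[[0,0,0.1],[0,0,0.3],[0,0,0.6],[0,0,0.95],[0,0,0.95],[0,0,0.95]],"rot":[[0,0,0],[0,0,0],[0,0,0],[0,0,0],[0,0,0],[0,0,0]],"jaw":[34,34,34,34,34,34]}' 8; python3 -m inch '{"translation":[[0,0,0.3],[0,0,0.6],[0,0,0.95],[0,0,0.95]],"rot":[[0,0,0],[0,0,0],[0,0,0],[0,0,0]],"jaw":[34,34,34,34]}';python3 -c "
from h import *
need(.592,-.0448,.21,-85.4)"
```

```text
time: 19.3
ee_pos: [0.4377, -0.3372, 0.0351]
eef_rot: [0.892, 0.452, -0.002, 0.003]
ft_force: [4.3, -3.8, 5.4]
width: 0.0393
time: 19.9
ee_pos: [0.4372, -0.3369, 0.1305]
eef_rot: [0.892, 0.452, -0.002, 0.002]
ft_force: [-0.6, -0.4, -1.3]
width: 0.039
time: 20.3
ee_pos: [0.4381, -0.3373, 0.2285]
eef_rot: [0.892, 0.452, -0.001, 0.004]
ft_force: [0.9, -0.4, -0.5]
width: 0.0397
d [ 1.539  2.925 -0.185] rot [ 0.008 -0.002 -0.819] q [ 1.12  0.23 -0.63  1.64  0.15  1.31 -0.17] w 0.0397
```

```bash
python3 -m inch '{"translation":[[0.1,0.19,0],[0.2,0.38,0],[0.3,0.57,0],[0.39,0.73,0]],"rot":[[0,0,-0.05],[0,0,-0.1],[0,0,-0.15],[0,0,-0.2]],"jaw":[34,34,34,34]}'; python3 -m inch '{"translation":[[0.1,0.19,0],[0.2,0.38,0],[0.3,0.57,0],[0.39,0.73,0]],"rot":[[0,0,-0.05],[0,0,-0.1],[0,0,-0.15],[0,0,-0.2]],"jaw":[34,34,34,34]}'; python3 -m inch '{"translation":[[0.1,0.19,0],[0.2,0.38,0],[0.3,0.57,0],[0.39,0.73,0]],"rot":[[0,0,-0.05],[0,0,-0.1],[0,0,-0.15],[0,0,-0.2]],"jaw":[34,34,34,34]}'; python3 -c "
from h import *
need(.591,-.0448,.11,-85.4)"
```

```text
time: 20.7
ee_pos: [0.4765, -0.2628, 0.2267]
eef_rot: [0.935, 0.356, -0.003, 0.003]
ft_force: [-0.2, 0.2, -1.1]
width: 0.0395
time: 21.1
ee_pos: [0.5149, -0.1883, 0.2247]
eef_rot: [0.967, 0.255, -0.004, 0.001]
ft_force: [0.4, -0.5, -0.2]
width: 0.0391
time: 21.5
ee_pos: [0.5532, -0.114, 0.2228]
eef_rot: [0.988, 0.152, -0.006, -0.0]
ft_force: [0.8, 0.1, -0.3]
width: 0.0391
d [ 0.378  0.692 -1.128] rot [ 0.    -0.012 -0.215] q [ 0.71  0.29 -0.7   1.6   0.19  1.33 -1.29] w 0.0391
```

```bash
python3 -m inch '{"translation":[[0.12,0.2,0],[0.24,0.4,0],[0.36,0.6,0],[0.38,0.69,0],[0.38,0.69,-0.2],[0.38,0.69,-0.4],[0.38,0.69,-0.6],[0.38,0.69,-0.8],[0.38,0.69,-1],[0.38,0.69,-1]],"rot":[[0,0,-0.1],[0,0,-0.2],[0,-0.01,-0.215],[0,-0.01,-0.215],[0,-0.01,-0.215],[0,-0.01,-0.215],[0,-0.01,-0.215],[0,-0.01,-0.215],[0,-0.01,-0.215],[0,-0.01,-0.215]],"jaw":[34,34,34,34,34,34,34,34,34,34]}';  python3 -c "
from h import *
need(.591,-.0448,.046,-85.4)
f=lambda n,a,b:cv2.resize(eyes.camera(n)[b:b+110,a:a+110],None,fx=3.6,fy=3.6,interpolation=cv2.INTER_CUBIC)
cv2.imwrite('pics/p6.png',np.hstack([f('top',195,135),f('side',165,110)]))"
```

```text
time: 22.5
ee_pos: [0.5883, -0.0458, 0.1191]
eef_rot: [0.999, 0.04, -0.004, -0.0]
ft_force: [-0.6, -0.3, -1.0]
width: 0.0393
d [ 0.027  0.01  -0.731] rot [-0.    -0.008 -0.   ] q [ 0.54  0.43 -0.67  1.66  0.29  1.16 -1.7 ] w 0.0393
```

View pics/p6.png

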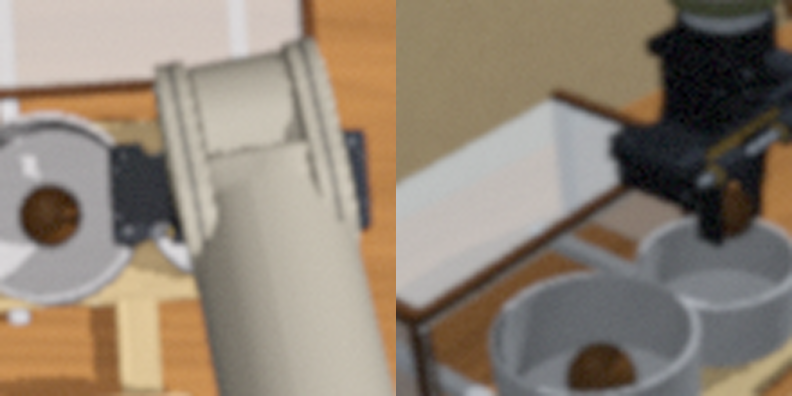

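The small ball (740,210) is held over the narrow pot, and the large ball (600,370) lies in the wide pot. Lowering.

```bash
python3 -m inch '{"translation":[[0.02,0,-0.2],[0.02,0,-0.4],[0.02,0,-0.55],[0.02,0,-0.65],[0.02,0,-0.68],[0.02,0,-0.68]],"rot":[[0,0,0],[0,0,0],[0,0,0],[0,0,0],[0,0,0],[0,0,0]],"jaw":[34,34,34,34,34,34]}' 5; python3 -m inch '{"translation":[[0,0,-0.01],[0,0,-0.02],[0,0,-0.02]],"rot":[[0,0,0],[0,0,0],[0,0,0]],"jaw":[34,34,34]}' 4; python3 -m inch '{"translation":[[0,0,-0.01],[0,0,-0.015],[0,0,-0.015]],"rot":[[0,0,0],[0,0,0],[0,0,0]],"jaw":[34,34,34]}'
```

```text
time: 23.2
ee_pos: [0.5926, -0.0453, 0.0547]
eef_rot: [0.999, 0.04, -0.002, -0.0]
ft_force: [-0.6, -0.3, -0.8]
width: 0.0392
time: 23.5
ee_pos: [0.5928, -0.0454, 0.053]
eef_rot: [0.999, 0.04, -0.001, -0.0]
ft_force: [0.8, 0.2, -0.7]
width: 0.0394
time: 23.8
ee_pos: [0.5928, -0.0454, 0.0515]
eef_rot: [0.999, 0.04, -0.001, -0.0]
ft_force: [0.1, 0.1, -0.1]
width: 0.0397
```

```bash
python3 -m inch '{"translation":[[0,0,-0.01],[0,0,-0.025],[0,0,-0.035],[0,0,-0.035]],"rot":[[0,0,0],[0,0,0],[0,0,0],[0,0,0]],"jaw":[34,34,34,34]}'; python3 -m inch '{"translation":[[0,0,-0.01],[0,0,-0.01]],"rot":[[0,0,0],[0,0,0]],"jaw":[34,34]}'
```

```text
time: 24.2
ee_pos: [0.5926, -0.0453, 0.0477]
eef_rot: [0.999, 0.04, -0.002, -0.0]
ft_force: [-0.1, -0.3, 0.7]
width: 0.0396
time: 24.4
ee_pos: [0.5925, -0.0454, 0.0466]
eef_rot: [0.999, 0.04, -0.002, -0.0]
ft_force: [0.2, 1.3, -0.8]
width: 0.0394
```

```bash
python3 -m inch '{"translation":[[0,0,-0.005],[0,0,-0.01],[0,0,-0.01]],"rot":[[0,0,0],[0,0,0],[0,0,0]],"jaw":[34,34,34]}'
```

```text
time: 24.7
ee_pos: [0.5928, -0.0454, 0.0459]
eef_rot: [0.999, 0.04, -0.001, -0.0]
ft_force: [-0.0, -0.5, 2.5]
width: 0.0399
```

```bash
python3 -m inch '{"translation":[[0,0,0],[0,0,0],[0,0,0],[0,0,0],[0,0,0],[0,0,0.1],[0,0,0.3],[0,0,0.6],[0,0,1],[0,0,1]],"rot":[[0,0,0],[0,0,0],[0,0,0],[0,0,0],[0,0,0],[0,0,0],[0,0,0],[0,0,0],[0,0,0],[0,0,0]],"jaw":[41,46,54,58,58,58,58,58,58,58]}';python3 -m inch '{"translation":[[-0.2,0.1,0.3],[-0.5,0.2,0.3],[-0.9,0.4,0.3],[-0.9,0.4,0.3],[-0.9,0.4,0.3],[-0.9,0.4,0.3]],"rot":[[0,0,0.1],[0,0,0.2],[0,0,0.3],[0,0,0.45],[0,0,0.6],[0,0,0.75]],"jaw":[50,50,50,50,50,50]}';  python3 -c "
from h import *
need(.4268,.0273,.16,4.6)"
```

```text
time: 25.7
ee_pos: [0.5958, -0.0449, 0.1522]
eef_rot: [0.999, 0.04, 0.003, 0.0]
ft_force: [1.3, -0.5, 0.1]
width: 0.058
time: 26.3
ee_pos: [0.5057, -0.0048, 0.1829]
eef_rot: [0.911, 0.413, 0.003, 0.0]
ft_force: [-0.3, 0.0, -0.7]
width: 0.0498
d [-0.789  0.321 -0.229] rot [-0.004  0.004  0.764] q [ 0.7   0.19 -0.85  1.81  0.15  1.21 -0.91] w 0.0498
```

```bash
python3 -m inch '{"translation":[[-0.3,0.1,0],[-0.6,0.2,0],[-0.79,0.32,0],[-0.79,0.32,0],[-0.79,0.32,-0.1],[-0.79,0.32,-0.2],[-0.79,0.32,-0.2]],"rot":[[0,0,0.14],[0,0,0.28],[0,0,0.42],[0,0,0.56],[0,0,0.7],[0,0,0.76],[0,0,0.76]],"jaw":[50,50,50,50,50,50,50]}';  python3 -c "
from h import *
need(.4268,.0273,.082,4.6)
f=lambda n,a,b:cv2.resize(eyes.camera(n)[b:b+110,a:a+110],None,fx=3.6,fy=3.6,interpolation=cv2.INTER_CUBIC)
cv2.imwrite('pics/p7.png',np.hstack([f('top',180,120),f('side',180,135)]))"
```

```text
time: 27.0
ee_pos: [0.426, 0.0273, 0.1623]
eef_rot: [0.679, 0.734, 0.002, -0.002]
ft_force: [-0.1, -0.5, 0.3]
width: 0.0498
d [ 0.008  0.    -0.803] rot [-0.005  0.001  0.002] q [ 0.77 -0.01 -0.91  2.01 -0.02  1.14 -0.06] w 0.0498
```

View pics/p7.png

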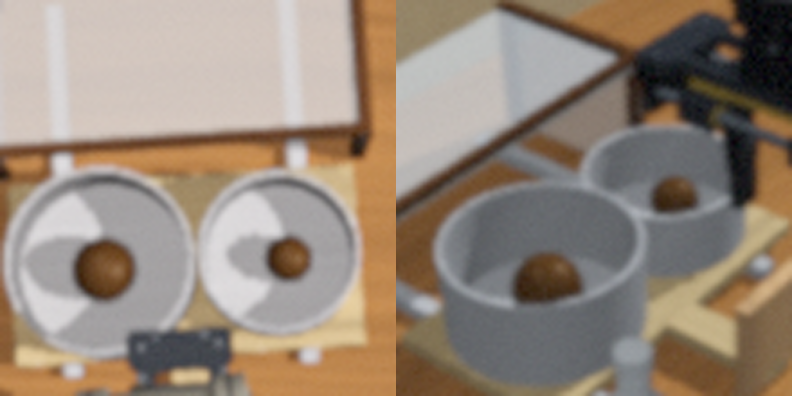

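Both balls rest near the centres of their pots: large (104,270), small (289,257). Pinch the board and push home.

```bash
python3 -m inch '{"translation":[[0.01,0,-0.3],[0.01,0,-0.6],[0.01,0,-0.8],[0.01,0,-0.8],[0.01,0,-0.8],[0.01,0,-0.8],[0.01,0,-0.8],[0.01,0,-0.8],[0.01,0,-0.8],[0.01,0,-0.8]],"rot":[[0,0,0],[0,0,0],[0,0,0],[0,0,0],[0,0,0],[0,0,0],[0,0,0],[0,0,0],[0,0,0],[0,0,0]],"jaw":[50,50,50,40,25,15,5,5,5,5]}' 20; python3 -m inch '{"translation":[[0.02,0.002,0],[0.06,0.005,0],[0.12,0.01,0],[0.2,0.016,0],[0.28,0.022,0],[0.36,0.029,0],[0.44,0.035,0],[0.52,0.042,0],[0.6,0.048,0],[0.68,0.055,0],[0.76,0.061,0],[0.84,0.068,0],[0.92,0.074,0],[0.97,0.078,0],[0.99,0.08,0]],"rot":[[0,0,0],[0,0,0],[0,0,0],[0,0,0],[0,0,0],[0,0,0],[0,0,0],[0,0,0],[0,0,0],[0,0,0],[0,0,0],[0,0,0],[0,0,0],[0,0,0],[0,0,0]],"jaw":[5,5,5,5,5,5,5,5,5,5,5,5,5,5,5]}'
```

```text
time: 28.1
ee_pos: [0.4283, 0.0273, 0.0838]
eef_rot: [0.68, 0.733, 0.003, -0.001]
ft_force: [-0.1, -0.5, 7.2]
width: 0.0119
time: 29.6
ee_pos: [0.5276, 0.0356, 0.0839]
eef_rot: [0.68, 0.733, 0.003, -0.001]
ft_force: [-3.1, -0.0, 6.8]
width: 0.0124
```

```bash
python3 -m inch '{"translation":[[0.03,0.002,0],[0.1,0.008,0],[0.18,0.014,0],[0.26,0.021,0],[0.34,0.027,0],[0.42,0.034,0],[0.48,0.038,0],[0.52,0.042,0],[0.55,0.044,0],[0.57,0.046,0],[0.59,0.047,0],[0.6,0.048,0],[0.6,0.048,0]],"rot":[[0,0,0],[0,0,0],[0,0,0],[0,0,0],[0,0,0],[0,0,0],[0,0,0],[0,0,0],[0,0,0],[0,0,0],[0,0,0],[0,0,0],[0,0,0]],"jaw":[5,5,5,5,5,5,5,5,5,5,5,5,5]}'
```

```text
time: 30.9
ee_pos: [0.5869, 0.0406, 0.0839]
eef_rot: [0.68, 0.733, 0.002, -0.002]
ft_force: [-6.0, 0.0, 8.4]
width: 0.0118
```

```bash
python3 -m inch '{"translation":[[0.02,0.001,0],[0.04,0.002,0],[0.05,0.003,0],[0.05,0.003,0]],"rot":[[0,0,0],[0,0,0],[0,0,0],[0,0,0]],"jaw":[5,5,5,5]}'
```

```text
time: 31.3
ee_pos: [0.5869, 0.0406, 0.0837]
eef_rot: [0.68, 0.733, -0.003, -0.005]
ft_force: [-30.0, -4.9, 27.3]
width: 0.0118
```

Home stop reached (TCP stays at 0.5869, 30 N, total travel 159 mm). Relax, release and rise.

```bash
python3 -m inch '{"translation":[[0,0,0],[0,0,0],[0,0,0],[0,0,0],[0,0,0],[0,0,0]],"rot":[[0,0,0],[0,0,0],[0,0,0],[0,0,0],[0,0,0],[0,0,0]],"jaw":[5,5,12,25,40,48]}'; python3 -m inch '{"translation":[[0,0,0.2],[0,0,0.5],[0,0,0.9],[0,0,0.9]],"rot":[[0,0,0],[0,0,0],[0,0,0],[0,0,0]],"jaw":[48,48,48,48]}'; python3 -m inch '{"translation":[[-0.3,-0.3,0.2],[-0.6,-0.6,0.5],[-0.9,-0.9,0.7],[-0.9,-0.9,0.7],[-0.9,-0.9,0.7]],"rot":[[0,0,0],[0,0,0],[0,0,0],[0,0,0],[0,0,0]],"jaw":[48,48,48,48,48]}'; python3 -c "
from h import *
a=cv2.resize(eyes.camera('top')[50:270,60:400],None,fx=2.3,fy=2.3,interpolation=cv2.INTER_CUBIC)
import time
cv2.imwrite('pics/p8.png',a)
print(r.read_state()['ft_force'])"
```

```text
time: 31.9
ee_pos: [0.587, 0.0406, 0.0834]
eef_rot: [0.68, 0.733, -0.003, -0.005]
ft_force: [0.1, -0.9, -0.8]
width: 0.0285
time: 32.3
ee_pos: [0.5895, 0.0415, 0.1784]
eef_rot: [0.68, 0.733, -0.0, -0.002]
ft_force: [0.9, -0.9, -0.8]
width: 0.0472
time: 32.8
ee_pos: [0.4995, -0.0497, 0.2488]
eef_rot: [0.681, 0.732, -0.0, -0.001]
ft_force: [0.0, 0.2, -0.2]
width: 0.0478
[-0.01306679  1.00143048  0.43325818]
```

View pics/p8.png

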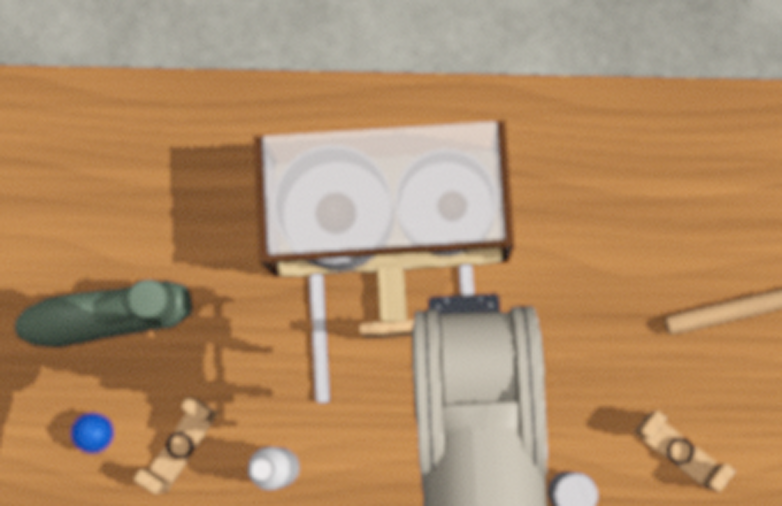

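Balls in their pots under the hood at (336,212) and (453,206), the pull board's left end (362,329) where it started, and the bystanders in place. I let things settle briefly, then hand in.

```bash
python3 -m inch '{"translation":[[0,0,0],[0,0,0],[0,0,0],[0,0,0],[0,0,0],[0,0,0],[0,0,0],[0,0,0],[0,0,0],[0,0,0],[0,0,0],[0,0,0],[0,0,0],[0,0,0],[0,0,0]],"rot":[[0,0,0],[0,0,0],[0,0,0],[0,0,0],[0,0,0],[0,0,0],[0,0,0],[0,0,0],[0,0,0],[0,0,0],[0,0,0],[0,0,0],[0,0,0],[0,0,0],[0,0,0]],"jaw":[48,48,48,48,48,48,48,48,48,48,48,48,48,48,48]}'
python3 - <<'E'
from h import *
a=eyes.camera('top');
for _ in range(6): b=eyes.camera('top')
d=cv2.absdiff(a,b)[110:160,170:285].astype(int)
print('diff in pots',d.max(),d.mean())
print(r.close_job())
E
```

```text
time: 34.35
ee_pos: [0.4996, -0.0484, 0.2482]
eef_rot: [0.68, 0.733, 0.0, -0.002]
ft_force: [-0.7, -0.2, 0.2]
width: 0.0481
diff in pots 11 0.9868985507246377
the job is handed in; nothing more can be done
None
```

The job is handed in, at about 35 s of the 72 s allowed. The carriage was pulled out, both balls were set in their pots, and the carriage was pushed home again. No verdict is reported.

- **Carriage out:** I pulled until it hit the front stop, with 48 N at the wrist. The gripper measured only about 156 mm on the way out. On the way back it measured about 159 mm to the home stop (30 N), so the pinch probably slipped a little during the pull. Both readings are above the 152 mm limit.
- **Balls:** The large ball was lowered until it touched the floor of the wide pot (3.3 N), and the small one in the narrow pot (2.5 N). Both were then released, and pictures showed each near its pot's centre.
- **Final check:** After the push home, the top picture showed both balls still in their pots under the hood and the pull board back where it started. The last frames differed only by image noise, so the balls were at rest. The gripper was clear of everything.
- **Bystanders:** The bottle, tin and shoe last looked undisturbed in the final picture, as did the part of the hammer in view. I judged this by eye and did not measure it.

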